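Lock a sample cell under its retaining bar

ROBOT

A 7-joint arm with a two-finger parallel gripper is mounted at the origin on the work surface. World frame = base frame: x ahead of the robot, y to its left, z up, the work surface at z = 0. Lengths are in m, angles in rad, forces in N, time in s.
With the tool pointing down it reaches from about 0.4 to 0.925 m from the base axis. Payload 4.1 kg.
Tool frame: the origin (TCP) lies on the centre line of the jaws, within the pads' length; the fingertips stand 14 mm ahead of it and the grasp point (between the pads) lies 5 mm behind it; z points along the fingers, y is the direction in which the jaws open and shut (so a half turn about z gives the same grasp; the last joint's range is limited). The gripper opens to 85 mm and grips with 20 to 120 N. Pads are 22 mm wide; open, the fingers measure 114 mm over their backs; the gripper's body (76 mm by 85 mm) begins 54 mm behind the grasp point. The pads swing forward as they close: fully open they stand 13 mm farther back than shut.
Start: joints at [-1.22, 0.398, 0.045, 1.537, -0.019, 1.207, -0.051], TCP at [0.283, 0.585, 0.245] pointing down, gripper open.
Joint ranges: [-2.82, 2.82], [-0.49, 2.23], [-1.37, 1.46], [0, 2.46], [-1.36, 4.5], [0.23, 2], [-2.94, 2.94]. Speed limits (rad/s): [2.57, 2.57, 3.14, 3.14, 3.14, 3.14, 3.14].

INTERFACE

Orientations are given as a unit quaternion [x, y, z, w].
In Python, from cell import * gives the robot as it stands. The module is installed in compiled form; this text tells all that it offers.
- The arm moves only by the tool jog_arm, never from a script. Its argument "targets" is a list that holds one entry, the list of rows, each a list of 5 numbers: the opening, from -1 (shut) to 1 (fully open), then the shift along the tool's x, y, z in mm, then the turn about the tool's z in degrees. A call has 1 to 12 rows; each row is the pose to reach, as a shift and turn from the pose commanded when the call began, along the tool's axes at that moment; what a row does not reach only later rows make up. A row lasts 1/12 s, in which the tool goes at most 41.7 mm and 7.16 degrees, less where a joint would pass 70% of its speed; a pose out of reach is approached as far as the arm can. A call with a gripper value outside its range is refused whole. The fingers move at their own pace and stop on an object; the grip force is fixed at half the most. Time passes only in rows, so rows that repeat a pose let the fingers close. It gives the time, the measured TCP pose, the force and the opening at its end, in the units of the state.
- state(): the state, without advancing time (a new reading comes with each control period).
- capture(name): name is "scene" or "side" or "wrist"; returns (picture, depth): 420x560x3 uint8, red, green, blue; 420x560 float32, m along the optical axis (not along the pixel's ray), 0 where there is no reading.
- calibration(name): a dict with "K" (3x3 intrinsics, pixels), "R" (3x3) and "t" (3): a world point X has camera coordinates R X + t. Camera axes: x right, y down, z forward; pixel columns grow to the right and rows downward; lengths in m; the calibration is good to about 2 mm. A picture is of the moment at which its call begins: read the wrist's pose just before it. calibration takes no time and is no camera call; for the wrist camera it gives the pose at the moment of the call.
- close_job(): hands the job in, once; it reports no verdict.
Trained networks look in the newest picture that a camera, given by its name, has taken for a name from the list of things; names that differ only in an ending like _2 or _b are one class to them, and where a whole thing is asked for, a point or a joint stands for the part that bears it (a point fixed in the world has none). Each returns a list of dicts, best first, with "score" (0 to 1); they miss things now and then, are a little off and sometimes report something else, mostly with a low value. They report only what shows in the picture. A call takes as long as a camera call. They do not tell look-alikes from the thing itself.
- regions_of(camera, thing): "mask" (420x560 bool, what is visible of it).
- place_of(camera, thing): "position" ([x, y, z] in m, in the coordinates of the camera as it stood for that picture, good to about 4 mm: a listed point, or the origin of a listed thing).
The state is a dict: "t": time; "qpos": joint angles; "joint_velocities": joint speeds; "joint_torque": joint torques, N m; "tool_pos": TCP position; "tool_rot": TCP orientation; "ft_force": force on the tool from outside, world axes, zero at the start; "torque": the same for the moment, N m; "opening": finger opening in m.
Only numpy, scipy, OpenCV 4.12 (cv2) and the standard library are available. Lean on these libraries where they do the work, as an engineer would, in place of code of your own. Each camera call takes 0.05 s, during which the arm holds its last target. There are 200 camera calls.

TASK

Take the sample cell from the sloped rack and set it fully home in the round pocket of the specimen holder, black flange down and glass window up. Then lay the retaining bar across the holder's two blue supports, down in both notches and centred over the cell. Lower both parts into place rather than dropping them, and leave the bottles, the jar and the Petri dish where they stand.

Things in the scene. Friction and masses are not known exactly. Their poses are not given: they have to be found in the camera images.
- holder: Specimen holder, fixed: aluminium plate 80 (x) x 190 (y) x 20 high; origin at the centre of its underside. In its top a round pocket, 57 in diameter, 10 deep. Blue supports 44 (x) x 18 (y) at y = -75 and +75, each with a notch open along y: floor 38 above the bench, 22 wide, cheeks upright to 48, then flaring to a top at 60.
- pocket_floor (a point): Centre of the pocket's floor, 10 above the bench; axes as the holder's.
- bar_seat (a point): Midpoint between the two notches at the height of their floors, 38 above the bench; axes as the holder's (y runs from notch to notch).
- bar: Retaining bar, loose, dark steel with red ends, about 0.3 kg: 18 (x) x 190 (y) x 14 (z), long axis = its y, both ways round alike; origin at the centre of its underside. At first it lies across the two posts of the bar rest.
- bar_mid (a point): Centre of the retaining bar (7 above its underside); axes as the bar's.
- rest: Bar rest, fixed, white: base 60 (x) x 150 (y) x 8, two posts 40 (x) x 16 (y) at y = -55 and +55 with black tops 30 above the bench; origin at the centre of its underside. Nothing between the posts above the base.
- rack: Sloped rack, fixed, white, 70 wide (y) and about 75 deep (x), 16 to 47 high: its 80 x 70 face slopes by 20 degrees and looks up and towards its own -x. Two steel pins 6 in diameter, 5 proud of the face, keep the cell from sliding down. Origin at the centre of its underside.
- cell: Sample cell, loose, 0.08 kg: black flange 52 in diameter x 8 (lower edge bevelled 2.5), on it a yellow hub 32 in diameter x 16 with a glass window in its end (total 24). z runs from the flange underside (origin at its centre) to the window. Starts flange down on the rack slope, z tilted 20 degrees. Seated, its hub ends 34 above the bench, 4 below the bar.
- wash_bottle: White wash bottle with red cap and thin spout, 66 in diameter, 193 high with spout, loose; origin at the centre of its underside. Leave it alone.
- amber_bottle: Amber glass bottle with black cap, 60 in diameter, 135 high, loose; origin at the centre of its underside. Leave it alone.
- petri_dish: Closed Petri dish, 90 in diameter, 14 high, loose; origin at the centre of its underside. Leave it alone.
- jar: Small white jar with orange cap, 56 in diameter, 65 high, loose; origin at the centre of its underside. Leave it alone.
Things that resemble listed ones, but are neither listed nor needed, are in the scene too. There is more than one size of the cell; the job needs the smaller. What is shaped like the holder but purple is not meant.

How it is judged:
By the outcome, as a careful person would: the job done as asked, in the order asked, and still so for the second after the job is handed in, with the robot touching nothing.
It also fails if it takes over 67 s, if anything falls off the work surface, if the arm or the gripper's body presses on something with over 40 N, if the wrist force passes 120 N, or if a joint passes its speed limit or range.

## Working session

There is one attempt and no reset: what is moved stays moved. The work goes in short steps, Python scripts to look and compute and a tool call to move; the robot and the scene stay as the last step left them, time stands still between calls to the robot, and variables do not carry over. Pictures are saved under pics/ and viewed, about 8 in all and at most 12, crops included, and the job is handed in when it is done.

Besides the shell and the picture viewer there is one more tool, called after "Call:" as a command line: name --argument value ..., lists and objects as JSON in quotes. jog_arm: Moves the arm, as the interface text tells. Its arguments: {"type":"object","properties":{"targets":{"type":"array","items":{"type":"array","items":{"type":"array","items":{"type":"number"}}}}},"required":["targets"]}

```bash
mkdir -p pics
cat > h.py <<'E'
from cell import *
import numpy as np, cv2
from scipy.spatial.transform import Rotation as Rn
def w(cam,p,c=None):
    c=c or calibration(cam); return np.array(c["R"]).T@(np.array(p)-np.array(c["t"]))
def cloud(cam,depth,c=None):
    c=c or calibration(cam); K=np.array(c["K"]); v,u=np.indices(depth.shape)
    P=np.stack([(u-K[0,2])/K[0,0]*depth,(v-K[1,2])/K[1,1]*depth,depth],-1)
    return (P-np.array(c["t"]))@np.array(c["R"])
def pix(cam,X,c=None):
    c=c or calibration(cam); p=np.array(c["K"])@(np.array(c["R"])@np.array(X)+np.array(c["t"])); return p[:2]/p[2]
def tool(X):
    s=state(); return Rn.from_quat(s["tool_rot"]).inv().apply(np.array(X)-s["tool_pos"])*1000
E
python3 - <<'E'
from h import *
np.set_printoptions(precision=4,suppress=True)
for cam in ["scene","side"]:
    im,d=capture(cam); cv2.imwrite(f"pics/{cam}0.png",im[:,:,::-1]); np.savez(f"{cam}0.npz",im=im,d=d)
    for n in ["holder","pocket_floor","bar_mid","rest","rack","cell"]:
        for r in place_of(cam,n):
            X=w(cam,r["position"]); print(cam,n,round(r["score"],2),X,pix(cam,X).round())
s=state();print(s)
E
```

```text
scene holder 0.96 [ 0.7916  0.0165 -0.0008] [308. 289.]
scene holder 0.94 [ 0.5782 -0.0203 -0.0003] [251. 222.]
scene pocket_floor 0.72 [0.7947 0.0166 0.0118] [309. 287.]
scene pocket_floor 0.6 [ 0.5753 -0.0243  0.0054] [249. 220.]
scene pocket_floor 0.16 [ 0.4193  0.1609 -0.0025] [291. 157.]
scene bar_mid 0.73 [ 0.543  -0.325   0.0353] [110. 247.]
scene rest 0.68 [ 0.5391 -0.3282  0.0007] [112. 256.]
scene rack 0.76 [ 0.5144  0.2802 -0.0017] [349. 167.]
scene cell 0.72 [0.5104 0.2753 0.0321] [348. 157.]
scene cell 0.66 [0.4929 0.3916 0.0022] [381. 148.]
side holder 0.79 [0.7921 0.0173 0.0046] [356. 191.]
side holder 0.78 [ 0.5765 -0.0272 -0.0011] [282. 250.]
side pocket_floor 0.71 [0.7955 0.009  0.0071] [360. 192.]
side pocket_floor 0.6 [ 0.5808 -0.0274  0.0117] [284. 245.]
side bar_mid 0.73 [ 0.5507 -0.337   0.0401] [374. 390.]
side bar_mid 0.33 [ 0.4468 -0.1246  0.0018] [248. 321.]
side rest 0.77 [ 0.5397 -0.3315 -0.0001] [362. 398.]
side rest 0.65 [ 0.4181  0.1586 -0.0013] [171. 218.]
side rack 0.79 [ 0.5205  0.2732 -0.0009] [194. 166.]
side cell 0.61 [ 0.5003  0.3886 -0.0042] [167. 140.]
side cell 0.57 [0.5149 0.2754 0.0344] [189. 155.]
{'t': 0.7, 'qpos': array([-1.22  ,  0.3984,  0.0451,  1.5366, -0.0187,  1.2069, -0.0507]), 'joint_velocities': array([ 0.0012, -0.0013,  0.0009, -0.0008, -0.0008,  0.0002, -0.0003]), 'joint_torque': array([ -0.0008, -47.4882,   1.3618, -25.4467,   0.0114,   0.0014,
         0.    ]), 'tool_pos': array([0.2826, 0.5854, 0.2454]), 'tool_rot': array([0.223 , 0.9748, 0.0001, 0.    ]), 'ft_force': array([-0.1825, -0.5071,  0.1069]), 'torque': array([-0.0253,  0.0144,  0.004 ]), 'opening': 0.0855798856298476}
```

View pics/scene0.png

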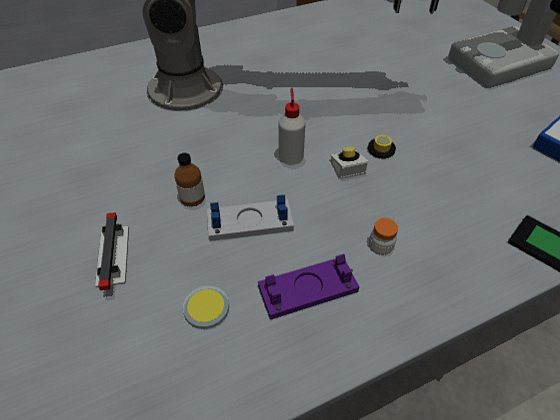

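View pics/side0.png

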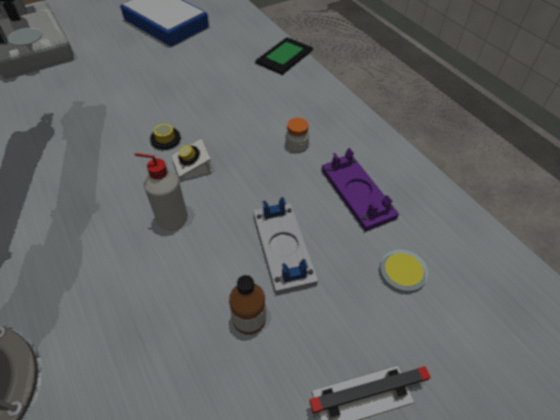

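Both views agree. The holder candidates are aluminium with blue supports at scene (251,222) and purple at (308,289), so I take the aluminium one. The cell candidates are the one on the white rack at (348,157) and a bigger one on the bench at (381,148), so I take the one on the rack. The bar is at (110,250). Next I confirm these in an enlarged crop and get the orientations from depth.

Run:
```python
from h import *
np.set_printoptions(precision=4,suppress=True)
D={c:np.load(f"{c}0.npz") for c in ["scene","side"]}
a=cv2.resize(D["scene"]["im"][125:185,320:410],None,fx=4.4,fy=4.4,interpolation=2)
b=cv2.resize(D["side"]["im"][115:185,140:220],None,fx=4,fy=4,interpolation=2)
H=300;o=np.zeros((H,800,3),np.uint8);o[:a.shape[0],:a.shape[1]]=a;o[:280,460:780]=b
cv2.imwrite("pics/crop1.png",o[:,:,::-1])
C={c:cloud(c,D[c]["d"]) for c in D}
def rect(c,near,r,zlo,zhi,lab):
    P=C[c].reshape(-1,3); P=P[(D[c]["d"].ravel()>0)&(np.hypot(*(P[:,:2]-near).T)<r)&(P[:,2]>zlo)&(P[:,2]<zhi)]
    (cx,cy),s,an=cv2.minAreaRect((P[:,:2]*1000).astype(np.float32)); print(c,lab,len(P),cx,cy,s,an,"z",np.median(P[:,2])); return P
for c in D:
    rect(c,[.577,-.024],.13,.012,.026,"holder")
    rect(c,[.577,-.024],.13,.03,.07,"supports")
    rect(c,[.543,-.33],.14,.036,.055,"bar")
    P=rect(c,[.515,.277],.07,.008,.09,"rack")
    rect(c,[.515,.277],.06,.05,.09,"hub?")
    # plane fit of rack top: mask by net
    for n,near in (("rack",[.515,.277]),("cell",[.515,.277]),):
        for r in regions_of(c,n):
            Q=C[c][r["mask"]&(D[c]["d"]>0)]; m=Q.mean(0); print(n,r["score"],len(Q),m,Q.min(0),Q.max(0))
            if n=="rack":
                best=None;rng=np.random.default_rng(0);Q=Q[Q[:,2]>.015]
                for _ in range(500):
                    t=Q[rng.choice(len(Q),3)];nn=np.cross(t[1]-t[0],t[2]-t[0]);l=np.linalg.norm(nn)
                    if l<1e-5: continue
                    nn/=l;nn*=np.sign(nn[2]);k=abs((Q-t[0])@nn)<.002
                    if nn[2]>.85 and (best is None or k.sum()>best[0]): best=(k.sum(),nn,Q[k].mean(0))
                print(best, np.degrees(np.arccos(best[1][2])),np.degrees(np.arctan2(best[1][1],best[1][0])))
```

```text
scene holder 1767 576.7828979492188 -23.478965759277344 (189.87301635742188, 85.10448455810547) 73.62355041503906 z 0.019044141920734482
scene supports 385 566.80517578125 -38.250823974609375 (208.99603271484375, 91.19587707519531) 57.465843200683594 z 0.04687775633798937
scene bar 729 545.6954956054688 -329.4195556640625 (19.838905334472656, 192.02557373046875) 74.0653305053711 z 0.042473704888691184
scene rack 689 515.03271484375 275.3434753417969 (72.78553771972656, 78.00941467285156) 80.77192687988281 z 0.03986464061702711
scene hub? 86 510.6458740234375 273.8262939453125 (27.37177085876465, 40.06295394897461) 62.590492248535156 z 0.0557338983853519
rack 0.89 594 [0.5339 0.2641 0.0242] [ 0.4742  0.2347 -0.0033] [0.5582 0.3085 0.0485]
(np.int64(188), array([-0.3273,  0.0604,  0.943 ]), array([0.5287, 0.2668, 0.0387])) 19.43847563715636 169.53861191721145
cell 0.95 484 [0.5019 0.3818 0.02  ] [ 0.447   0.3531 -0.0018] [0.5317 0.4245 0.0376]
cell 0.47 231 [0.5161 0.2713 0.048 ] [ 0.4541  0.2487 -0.0024] [0.5365 0.3083 0.0619]
side holder 2391 578.0047607421875 -25.707122802734375 (19
[... 365 characters left out ...]
6181640625 272.1191711425781 (74.54864501953125, 76.81671905517578) 81.46588897705078 z 0.03958277334799978
side hub? 132 509.9411315917969 273.4389953613281 (37.06194305419922, 32.02952194213867) 44.38594055175781 z 0.054615355423554536
rack 0.8 763 [0.5166 0.2568 0.023 ] [ 0.4749  0.2306 -0.0051] [0.5568 0.3392 0.0482]
(np.int64(389), array([-0.3364,  0.0326,  0.9412]), array([0.5158, 0.2651, 0.0324])) 19.75399372768803 174.46566657525509
cell 0.94 349 [0.51   0.2668 0.046 ] [0.4893 0.2446 0.0282] [0.5368 0.2956 0.0609]
cell 0.67 2185 [0.4142 0.1395 0.0957] [ 0.3852  0.1235 -0.0037] [0.4541 0.3792 0.1928]
cell 0.61 633 [0.4931 0.3777 0.0187] [ 0.459   0.3505 -0.0032] [0.5309 0.4405 0.0363]
```

View pics/crop1.png

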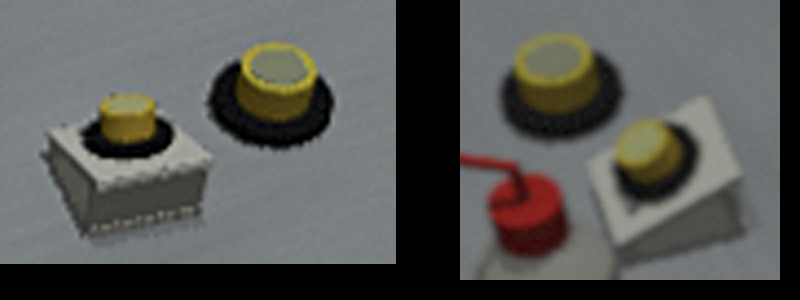

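The crop confirms it: the rack cell (left, about 125,125) is clearly smaller than the bench one (275,85). I'll go above the rack with the jaws along the rack's y (81°).

```bash
cat >> h.py <<'E'
def go(X,yang):
    "tool shift in mm and turn in deg to bring the TCP to X, tool y along world angle yang (mod 180)"
    y=Rn.from_quat(state()["tool_rot"]).apply([0,1,0]); a=np.degrees(np.arctan2(y[1],y[0]))
    d=(yang-a+90)%180-90
    print("shift",tool(X).round(1),"turn",round(-d,1),"q",state()["qpos"].round(2),"tyang",round(a,1))
E
python3 - <<'E'
from h import *
for n in ["jar","amber_bottle","wash_bottle","petri_dish"]:
    for r in place_of("side",n)[:2]: print(n,round(r["score"],2),w("side",r["position"]).round(3))
go([.515,.272,.22],81.1)
E
```

```text
jar 0.55 [ 0.766  0.215 -0.   ]
wash_bottle 0.65 [ 0.421  0.155 -0.003]
petri_dish 0.84 [ 0.751 -0.189 -0.001]
petri_dish 0.5 [ 0.765  0.215 -0.   ]
shift [-345.5 -181.2   25.3] turn -16.9 q [-1.22  0.4   0.05  1.54 -0.02  1.21 -0.05] tyang 64.2
```

Call:
jog_arm --targets '[[[0.3,-345,-181,25,-17],[0.3,-345,-181,25,-17],[0.3,-345,-181,25,-17],[0.3,-345,-181,25,-17],[0.3,-345,-181,25,-17],[0.3,-345,-181,25,-17],[0.3,-345,-181,25,-17],[0.3,-345,-181,25,-17],[0.3,-345,-181,25,-17],[0.3,-345,-181,25,-17],[0.3,-345,-181,25,-17],[0.3,-345,-181,25,-17]]]'

```text
t: 2.1
tool_pos: [0.5151, 0.2716, 0.2203]
tool_rot: [0.078, 0.997, 0.0, -0.0]
ft_force: [-0.3, 1.8, -0.4]
opening: 0.0552
```

Run:
```python
from h import *
s=state(); c=calibration("wrist"); im,d=capture("wrist"); cv2.imwrite("pics/w1.png",im[:,:,::-1])
P=cloud("wrist",d,c); ok=d>0; print(s["t"],s["tool_pos"],s["opening"])
for n in ["cell","rack"]:
    for r in place_of("wrist",n): print(n,round(r["score"],2),w("wrist",r["position"],c).round(4))
hsv=cv2.cvtColor(im,cv2.COLOR_RGB2HSV)
for r in regions_of("wrist","cell"):
    Q=P[r["mask"]&ok]; print("mask",round(r["score"],2),len(Q),Q.mean(0).round(4),Q.min(0).round(4),Q.max(0).round(4))
    if len(Q)<50: continue
    best=None;rng=np.random.default_rng(0)
    for _ in range(400):
        t=Q[rng.choice(len(Q),3)];nn=np.cross(t[1]-t[0],t[2]-t[0]);l=np.linalg.norm(nn)
        if l<1e-5: continue
        nn/=l;nn*=np.sign(nn[2]);e=(Q-t[0])@nn;k=(abs(e)<.0015)
        # plane with everything beneath it = hub end
        if nn[2]>.8 and (e>.003).mean()<.02 and (best is None or k.sum()>best[0]): best=(k.sum(),nn,Q[k])
    if best: print("top",best[0],best[1].round(3),cv2.minEnclosingCircle((best[2][:,:2]*1e3).astype(np.float32)),best[2].mean(0).round(4))
```

```text
2.1 [0.51506253 0.27155473 0.22032419] 0.055166107572318164
cell 0.72 [0.5134 0.2766 0.0319]
cell 0.63 [ 0.4972  0.3912 -0.0005]
mask 0.91 3889 [0.4916 0.386  0.0203] [ 0.4578  0.3531 -0.0023] [0.5346 0.428  0.0359]
top 1473 [ 0.026 -0.003  1.   ] ((494.5504150390625, 389.5699462890625), 22.637296676635742) [0.4942 0.3894 0.0334]
mask 0.65 2051 [0.509  0.2753 0.0457] [0.4865 0.2481 0.021 ] [0.536  0.301  0.0606]
top 803 [-0.342  0.051  0.938] ((505.2481689453125, 276.3152160644531), 15.506614685058594) [0.5053 0.2763 0.0546]
mask 0.25 8733 [0.58   0.0054 0.0189] [ 0.5235 -0.1064 -0.003 ] [0.6591 0.0788 0.0604]
top 365 [-0.058 -0.275  0.96 ] ((591.1224975585938, -9.774991989135742), 73.47367858886719) [ 0.5855 -0.0375  0.0283]
```

View pics/w1.png

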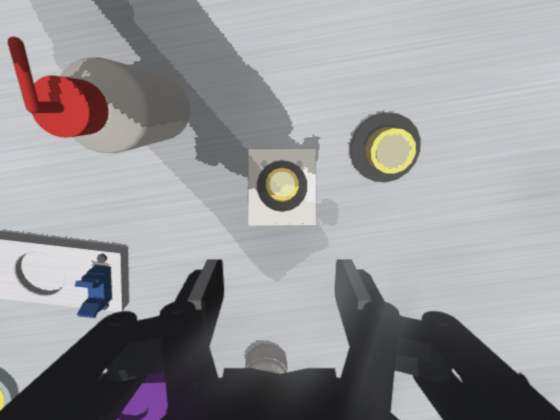

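The wrist view shows the rack cell at (282,185), the bigger cell at (388,150), and clear space for the fingers. The measured hub end and axis fit the given sizes (20° tilt, 15.5 mm radius).

Run:
```python
from h import *
go([.5072,.276,.058],81.5)
```

```text
shift [  6.3   0.3 162.4] turn -0.1 q [-0.69  0.3   0.16  1.74 -0.05  1.11  0.9 ] tyang 81.4
```

Run:
```python
from h import *
s=state();print(s["t"],s["tool_pos"],s["joint_velocities"].round(3),s["tool_rot"]);go([.5072,.276,.058],81.5)
R=Rn.from_quat(s["tool_rot"]).as_matrix();print(R.round(3))
```

```text
2.3 [0.5134615  0.27456149 0.22037718] [-0.001 -0.001  0.004  0.001  0.003 -0.002  0.   ] [ 7.46727625e-02  9.97207941e-01  5.01484304e-04 -2.23488353e-04]
shift [  6.3   0.3 162.4] turn -0.1 q [-0.69  0.3   0.16  1.74 -0.05  1.11  0.9 ] tyang 81.4
[[-0.989  0.149 -0.   ]
 [ 0.149  0.989  0.001]
 [ 0.001  0.001 -1.   ]]
```

Call:
jog_arm --targets '[[[0.06,6,0,60,0],[0.06,6,0,90,0],[0.06,6,0,115,0],[0.06,6,0,130,0],[0.06,6,0,140,0],[0.06,6,0,145,0],[0.06,6,0,145,0],[0.06,6,0,145,0],[0.06,6,0,145,0]]]'

```text
t: 3.05
tool_pos: [0.5098, 0.2742, 0.0769]
tool_rot: [0.076, 0.997, 0.001, 0.001]
ft_force: [0.9, -0.3, 0.7]
opening: 0.0451
```

Run:
```python
from h import *
capture("side")
s=state();print(s["t"],s["tool_pos"],s["ft_force"],s["opening"]);go([.5072,.276,.058],81.5)
```

```text
3.1 [0.5097285  0.27406091 0.07686967] [-0.70142917 -0.37040871 -0.43996748] 0.0452251912239721
shift [ 2.8  1.5 18.9] turn -0.3 q [-0.67  0.46  0.14  1.88 -0.08  0.81  0.92] tyang 81.2
```

Call:
jog_arm --targets '[[[0.06,2,1,6,0],[0.06,3,2,11,0],[0.06,3,2,15,0],[0.06,3,2,18,0],[0.06,3,2,18,0],[0.06,3,2,18,0]]]'

```text
t: 3.6
tool_pos: [0.5059, 0.2756, 0.0569]
tool_rot: [0.076, 0.997, -0.0, -0.0]
ft_force: [0.2, -0.7, 0.1]
opening: 0.0451
```

Run:
```python
from h import *
c=calibration("wrist");im,d=capture("wrist"); cv2.imwrite("pics/w2.png",im[:,:,::-1])
s=state();print(s["t"],s["tool_pos"],s["ft_force"],s["opening"]);go([.5072,.276,.058],81.5)
```

```text
3.65 [0.506082   0.27571097 0.05722364] [ 0.9724363  -0.18444101 -0.14223946] 0.045084856624104795
shift [-1.1  0.5 -0.8] turn -0.3 q [-0.68  0.48  0.13  1.89 -0.09  0.78  0.92] tyang 81.2
```

View pics/w2.png

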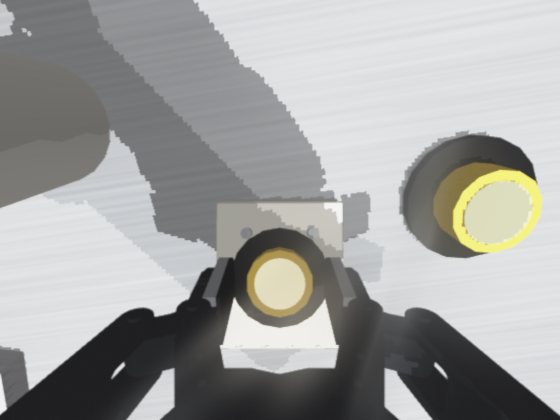

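The hub is at (280,283), centred between the pads at about x 215 and 345, and nothing is touching. I'll close, then lift a little.

Call:
jog_arm --targets '[[[-0.2,0,0,0,0],[-0.3,0,0,0,0],[-1,0,0,0,0],[-1,0,0,0,0],[-1,0,0,0,0],[-1,0,0,0,0],[-1,0,0,0,0]]]'

```text
t: 4.23
tool_pos: [0.5063, 0.2758, 0.0579]
tool_rot: [0.076, 0.997, 0.0, 0.0]
ft_force: [-1.1, 0.1, 5.4]
opening: 0.0294
```

Call:
jog_arm --targets '[[[-1,0,0,-5,0],[-1,0,0,-12,0],[-1,0,0,-25,0],[-1,0,0,-45,0],[-1,0,0,-65,0],[-1,0,0,-65,0],[-1,0,0,-65,0]]]'

```text
t: 4.82
tool_pos: [0.5067, 0.2763, 0.1234]
tool_rot: [0.076, 0.997, 0.001, 0.001]
ft_force: [0.6, -0.8, -1.1]
opening: 0.0292
```

Run:
```python
from h import *
c=calibration("wrist");im,d=capture("wrist"); cv2.imwrite("pics/w3.png",im[:,:,::-1])
s=state();print(s["t"],s["tool_pos"],s["ft_force"],s["opening"]);go([.58,.155,.122],81.5)
```

```text
4.8667 [0.50578304 0.2757314  0.12217671] [-1.20663431  0.58329083 -1.68914345] 0.02926129534705043
shift [ -91.7 -108.     0.2] turn -0.3 q [-0.69  0.39  0.14  1.85 -0.07  0.9   0.91] tyang 81.2
```

View pics/w3.png

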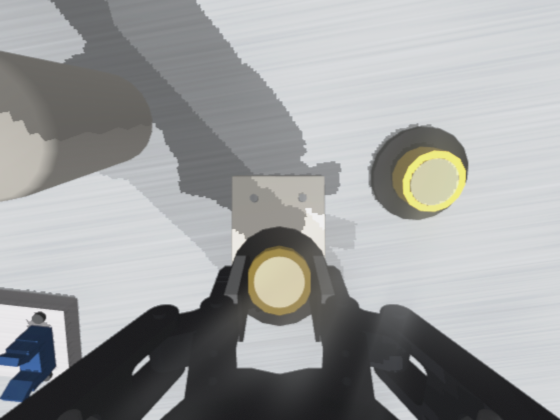

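Held cleanly; the hub is at (280,283) and the opening stays at 29 mm. I'll carry it to open bench at (0.58, 0.155), level it by pressing there, and regrasp it upright.

Call:
jog_arm --targets '[[[-1,-30,-36,0,0],[-1,-60,-70,0,0],[-1,-91,-108,10,0],[-1,-91,-108,30,0],[-1,-91,-108,50,0],[-1,-91,-108,65,0],[-1,-91,-108,75,0],[-1,-91,-108,78,0],[-1,-91,-108,78,0],[-1,-91,-108,78,0]]]'

```text
t: 5.7
tool_pos: [0.5796, 0.1557, 0.0445]
tool_rot: [0.076, 0.997, 0.0, 0.0]
ft_force: [-0.3, 0.2, -0.6]
opening: 0.0291
```

Run:
```python
from h import *
capture("side")
s=state();print(s["t"],s["tool_pos"],s["ft_force"],s["opening"]);go([.58,.155,.036],81.5)
```

```text
5.75 [0.58003134 0.15575377 0.04504457] [ 0.68585372 -0.46186513 -0.46563353] 0.029255049240848967
shift [-0.1 -0.8  9. ] turn -0.2 q [-0.46  0.54  0.16  1.84 -0.12  0.78  1.19] tyang 81.3
```

Call:
jog_arm --targets '[[[-1,0,0,4,0],[-1,0,0,8,0],[-1,0,0,10,0],[-1,0,0,11,0],[-1,0,0,12,0],[-1,0,0,13,0],[-1,0,0,13,0],[-1,0,0,13,0]]]'

```text
t: 6.42
tool_pos: [0.58, 0.1551, 0.0321]
tool_rot: [0.077, 0.997, 0.0, 0.0]
ft_force: [-0.8, -1.3, 4.7]
opening: 0.0287
```

Call:
jog_arm --targets '[[[-1,0,0,1,0],[-1,0,0,2,0],[-1,0,0,3,0],[-1,0,0,4,0],[-1,0,0,4,0],[-1,0,0,4,0]]]'

```text
t: 6.92
tool_pos: [0.5822, 0.1549, 0.0302]
tool_rot: [0.077, 0.997, 0.001, 0.002]
ft_force: [-1.4, -1.2, 14.1]
opening: 0.0291
```

Call:
jog_arm --targets '[[[-1,0,0,1,0],[-1,0,0,2,0],[-1,0,0,3,0],[-1,0,0,3,0],[-1,0,0,3,0]]]'

```text
t: 7.33
tool_pos: [0.5842, 0.1547, 0.0284]
tool_rot: [0.077, 0.997, 0.001, 0.004]
ft_force: [1.0, -2.2, 17.5]
opening: 0.0296
```

Run:
```python
from h import *
c=calibration("wrist");im,d=capture("wrist"); m,ds=capture("side")
o=np.zeros((420,800,3),np.uint8);o[:,:400]=im[:,80:480]
k=np.round(pix("side",[.58,.155,.01])).astype(int);q=m[k[1]-30:k[1]+30,k[0]-35:k[0]+35];q=cv2.resize(q,(400,343),interpolation=2);o[:343,400:]=q
cv2.imwrite("pics/w4.png",o[:,:,::-1]);s=state();print(s["t"],s["tool_pos"],s["ft_force"],s["torque"],s["opening"])
```

```text
7.4333 [0.58413327 0.15476122 0.02839166] [ 0.840864   -1.6298631  18.96569489] [-0.52453491  0.28966371  0.01822219] 0.029462617878816984
```

View pics/w4.png

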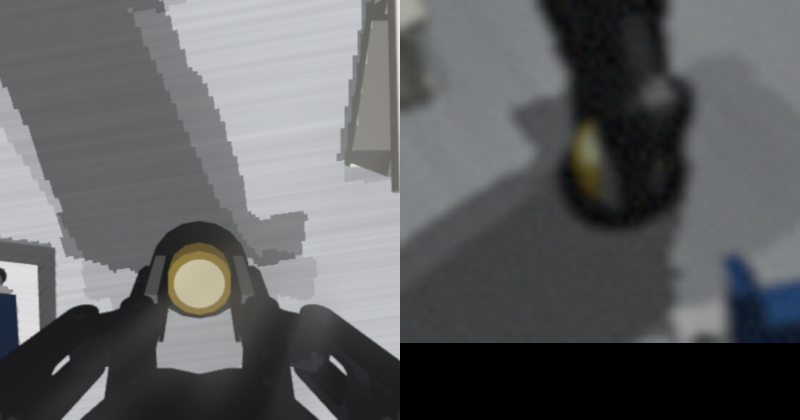

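The cell is still gripped and partly levelled (hub end at about (200,283) in the left crop). I'll press a bit further and measure the tilt from depth.

Call:
jog_arm --targets '[[[-1,0,0,1,0],[-1,0,0,2,0],[-1,0,0,3,0],[-1,0,0,3,0],[-1,0,0,3,0]]]'

```text
t: 7.85
tool_pos: [0.5859, 0.1546, 0.0264]
tool_rot: [0.077, 0.997, 0.001, 0.006]
ft_force: [1.1, -3.8, 20.1]
opening: 0.0292
```

```bash
cat >> h.py <<'E'
def hubtop(near,r=.03,zlo=.018,zhi=.07):
    c=calibration("wrist");im,d=capture("wrist");h=cv2.cvtColor(im,cv2.COLOR_RGB2HSV)
    P=cloud("wrist",d,c); m=(d>0)&(np.hypot(P[...,0]-near[0],P[...,1]-near[1])<r)&(P[...,2]>zlo)&(P[...,2]<zhi)&(h[...,0]>15)&(h[...,0]<40)&(h[...,1]>35)&(h[...,2]>60)
    Q=P[m]; best=None;rng=np.random.default_rng(0)
    for _ in range(400):
        t=Q[rng.choice(len(Q),3)];nn=np.cross(t[1]-t[0],t[2]-t[0]);l=np.linalg.norm(nn)
        if l<1e-6: continue
        nn/=l;nn*=np.sign(nn[2]);k=abs((Q-t[0])@nn)<.0012
        if nn[2]>.8 and (best is None or k.sum()>best[0]): best=(k.sum(),nn,Q[k])
    n,nn,K=best; (x,y),rad=cv2.minEnclosingCircle((K[:,:2]*1e3).astype(np.float32))
    print("hubtop n",n,"of",len(Q),"normal",nn.round(3),"tilt",np.degrees(np.arccos(nn[2])).round(1),"circ",round(x,1),round(y,1),round(rad,1),"mean",K.mean(0).round(4))
    return im
E
python3 - <<'E'
from h import *
s=state();print(s["t"],s["tool_pos"],s["ft_force"],s["opening"]); hubtop(s["tool_pos"][:2])
E
```

```text
7.85 [0.58589198 0.1545804  0.02642034] [ 1.10028349 -3.7579961  20.08506149] 0.02915375372338438
hubtop n 3031 of 3447 normal [-0.097  0.019  0.995] tilt 5.6 circ 585.1 155.7 16.1 mean [0.5845 0.1553 0.025 ]
```

Call:
jog_arm --targets '[[[-1,0,0,1,0],[-1,0,0,2,0],[-1,0,0,2,0],[-0.35,0,0,1,0],[-0.15,0,0,-1,0],[0.0,0,0,-4,0],[0.1,0,0,-8,0],[0.1,0,0,-8,0],[0.1,0,0,-8,0]]]'

```text
t: 8.65
tool_pos: [0.579, 0.1554, 0.029]
tool_rot: [0.076, 0.997, 0.0, -0.0]
ft_force: [-0.2, -0.5, 0.3]
opening: 0.0472
```

Run:
```python
from h import *
s=state();print(s["t"],s["tool_pos"],s["ft_force"],s["opening"]); hubtop(s["tool_pos"][:2]); go([.585,.155,.026],81.5)
```

```text
8.65 [0.57900301 0.15536546 0.02897714] [-0.18983344 -0.45125828  0.32154537] 0.047192154042366055
hubtop n 2687 of 3030 normal [-0.005 -0.001  1.   ] tilt 0.3 circ 586.8 155.1 16.1 mean [0.5861 0.1551 0.0232]
shift [-6.   0.6  2.8] turn -0.2 q [-0.46  0.56  0.16  1.85 -0.12  0.75  1.19] tyang 81.3
```

The cell is level on the bench at (0.587, 0.155), hub top z 0.0235. I'll regrasp it centred, with the tips about 12.5 mm above the underside so they clear the plate in the pocket.

Call:
jog_arm --targets '[[[0.1,-4,0,0,0],[0.1,-7.6,1,1,0],[0.1,-7.6,1,2,0],[0.1,-7.6,1,2,0],[0.1,-7.6,1,2,0],[-0.25,-7.6,1,2,0],[-1,-7.6,1,2,0],[-1,-7.6,1,2,0],[-1,-7.6,1,2,0],[-1,-7.6,1,2,0],[-1,-7.6,1,2,0]]]'

```text
t: 9.62
tool_pos: [0.5873, 0.155, 0.0276]
tool_rot: [0.076, 0.997, 0.0, 0.0]
ft_force: [-0.9, 0.5, 4.1]
opening: 0.0293
```

Run:
```python
from h import *
s=state();print(s["t"],s["tool_pos"],s["ft_force"],s["opening"]); hubtop(s["tool_pos"][:2]); go([.578,-.0257,.12],81.5)
```

```text
9.6167 [0.58725916 0.15500323 0.02763664] [-0.86119091  0.52636346  4.06446491] 0.02930785587096555
hubtop n 2808 of 3194 normal [ 0.006 -0.01   1.   ] tilt 0.7 circ 587.1 155.5 16.1 mean [0.5865 0.1557 0.0232]
shift [ -18.4 -180.   -92.4] turn -0.3 q [-0.45  0.57  0.16  1.83 -0.13  0.75  1.19] tyang 81.2
```

Run:
```python
from h import *
go([.635,-.03,.18],81.5)
```

```text
shift [ -75.4 -175.6 -152.4] turn -0.3 q [-0.45  0.57  0.16  1.83 -0.13  0.75  1.19] tyang 81.2
```

Call:
jog_arm --targets '[[[-1,0,0,-20,0],[-1,0,0,-55,0],[-1,-15,-20,-90,0],[-1,-25,-55,-110,0],[-1,-40,-90,-130,0],[-1,-60,-125,-150,0],[-1,-75,-155,-152,0],[-1,-75,-175,-152,0],[-1,-75,-175,-152,0],[-1,-75,-175,-152,0],[-1,-75,-175,-152,0]]]'

```text
t: 10.58
tool_pos: [0.6341, -0.0281, 0.1784]
tool_rot: [0.076, 0.997, 0.001, -0.001]
ft_force: [0.0, 1.5, -1.0]
opening: 0.0292
```

Run:
```python
from h import *
capture("side"); c=calibration("wrist"); s=state(); im,d=capture("wrist"); np.savez("w5.npz",im=im,d=d); cv2.imwrite("pics/w5.png",im[:,:,::-1])
print(s["t"],s["tool_pos"],s["ft_force"],s["opening"])
for n in ["pocket_floor","holder","bar_seat"]:
    for r in place_of("wrist",n): print(n,round(r["score"],2),w("wrist",r["position"],c).round(4))
P=cloud("wrist",d,c); ok=d>0
near=np.hypot(P[...,0]-.578,P[...,1]+.0257)
Q=P[ok&(near<.034)&(P[...,2]<.0145)&(P[...,2]>.004)]; print("floor",len(Q),Q.mean(0),np.median(Q[:,2]),cv2.minEnclosingCircle((Q[:,:2]*1e3).astype(np.float32)))
Q=P[ok&(near<.125)&(P[...,2]<.024)&(P[...,2]>.016)]; print("plate",len(Q),np.median(Q[:,2]),cv2.minAreaRect((Q[:,:2]*1e3).astype(np.float32)))
Q=P[ok&(near<.125)&(P[...,2]<.065)&(P[...,2]>.034)]; print("supp",len(Q),Q[:,2].max(),cv2.minAreaRect((Q[:,:2]*1e3).astype(np.float32)))
```

```text
10.6333 [ 0.63420876 -0.02728006  0.17848052] [ 1.33779103  0.58372256 -0.59651566] 0.029044252791236697
pocket_floor 0.68 [ 0.5721 -0.0237  0.0098]
holder 0.63 [ 0.5806 -0.0208 -0.0032]
bar_seat 0.63 [ 0.5751 -0.0248  0.0334]
floor 3150 [ 0.57659915 -0.02405846  0.00907639] 0.009004458766587835 ((577.0256958007812, -23.99768829345703), 28.567903518676758)
plate 13169 0.01899541592056798 ((576.981201171875, -23.98387908935547), (190.59266662597656, 80.24166107177734), 73.61837768554688)
supp 3028 0.060637472273822504 ((576.9365234375, -24.060897827148438), (168.57005310058594, 45.01390075683594), 73.64266204833984)
```

View pics/w5.png

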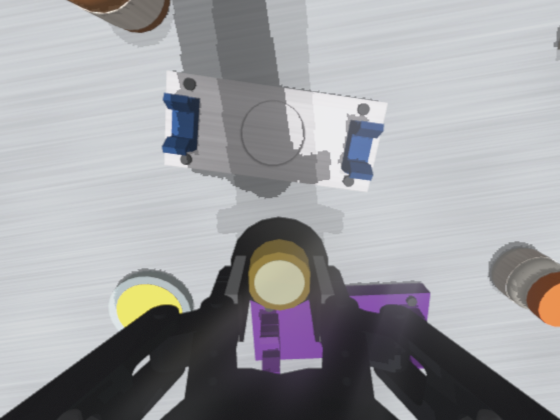

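The holder is well measured: the pocket floor, plate and support fits all give centre (0.5770, -0.0240) and y-axis at 73.6°. In the picture the pocket is at (273,132) and the held cell at (280,283). Next I go above the pocket.

Run:
```python
from h import *
s=state();print(s["tool_pos"]);hubtop(s["tool_pos"][:2],zlo=.14,zhi=.2); go([.577,-.024,.06],81.2)
```

```text
[ 0.63452035 -0.0277923   0.17900023]
hubtop n 2799 of 3681 normal [-0.003 -0.004  1.   ] tilt 0.3 circ 634.2 -27.5 16.1 mean [ 0.6337 -0.0271  0.1746]
shift [ 57.5  -4.6 119.1] turn 0.1 q [-0.2   0.44  0.24  1.65 -0.11  1.07  1.49] tyang 81.3
```

Call:
jog_arm --targets '[[[-1,25,-3,15,0],[-1,50,-5,40,0],[-1,58,-5,70,0],[-1,58,-5,95,0],[-1,58,-5,110,0],[-1,58,-5,118,0],[-1,58,-5,119,0],[-1,58,-5,119,0],[-1,58,-5,119,0]]]'

```text
t: 11.63
tool_pos: [0.5778, -0.0255, 0.0615]
tool_rot: [0.076, 0.997, 0.0, 0.001]
ft_force: [-0.9, -0.4, -0.7]
opening: 0.0294
```

Run:
```python
from h import *
capture("side");s=state();print(s["t"],s["tool_pos"],s["ft_force"]);hubtop(s["tool_pos"][:2],zlo=.04,zhi=.1); go([.577,-.024,.0376],81.2)
```

```text
11.6833 [ 0.57788793 -0.02551953  0.06167061] [ 0.39510422 -0.44543562 -0.33864029]
hubtop n 1369 of 2179 normal [-0.013  0.005  1.   ] tilt 0.8 circ 577.6 -25.0 16.1 mean [ 0.5758 -0.0248  0.057 ]
shift [ 1.   1.4 24. ] turn 0.0 q [-0.2   0.48  0.21  1.89 -0.14  0.78  1.51] tyang 81.2
```

Call:
jog_arm --targets '[[[-1,0.8,1.2,5,0],[-1,0.8,1.2,10,0],[-1,0.8,1.2,14,0],[-1,0.8,1.2,17,0],[-1,0.8,1.2,19,0],[-1,0.8,1.2,21,0],[-1,0.8,1.2,22,0],[-1,0.8,1.2,23,0],[-1,0.8,1.2,23,0],[-1,0.8,1.2,23,0]]]'

```text
t: 12.57
tool_pos: [0.5759, -0.0242, 0.0376]
tool_rot: [0.076, 0.997, 0.0, -0.0]
ft_force: [-1.5, -0.9, 2.9]
opening: 0.0291
```

Run:
```python
from h import *
capture("side");s=state();print(s["t"],s["tool_pos"],s["ft_force"]);hubtop(s["tool_pos"][:2],zlo=.025,zhi=.08); go([.577,-.024,.0376],81.2)
```

```text
12.6167 [ 0.57586567 -0.02421011  0.03761929] [-2.00166257  0.25525222  2.91459914]
hubtop n 1384 of 1833 normal [-0.021 -0.009  1.   ] tilt 1.3 circ 575.6 -23.6 16.1 mean [ 0.5738 -0.0233  0.033 ]
shift [-1.1  0.4  0. ] turn 0.0 q [-0.19  0.52  0.2   1.9  -0.15  0.74  1.51] tyang 81.2
```

Seated: hub top at 33 mm plus the 1 mm depth bias is 34 as expected, with 3 N contact. I'll open and retreat up.

Call:
jog_arm --targets '[[[-0.3,0,0,0,0],[-0.1,0,0,0,0],[0.1,0,0,0,0],[0.1,0,0,0,0],[0.1,0,0,0,0],[0.1,0,0,-10,0],[0.1,0,0,-30,0],[0.1,0,0,-60,0],[0.1,0,0,-100,0],[0.1,0,0,-140,0],[0.1,0,0,-140,0],[0.1,0,0,-140,0]]]'

```text
t: 13.67
tool_pos: [0.5781, -0.0243, 0.1811]
tool_rot: [0.077, 0.997, 0.001, 0.004]
ft_force: [-0.6, 0.6, 0.2]
opening: 0.047
```

Run:
```python
from h import *
capture("side");s=state();print(s["t"],s["tool_pos"],s["ft_force"],s["opening"]);hubtop([.577,-.024],zlo=.025,zhi=.08)
go([.60,-.315,.20],74)
```

```text
13.7167 [ 0.5764189  -0.02418086  0.17875634] [ 0.0713184  -0.90260787 -0.20422273] 0.047346049068115494
hubtop n 821 of 954 normal [-0.007 -0.     1.   ] tilt 0.4 circ 576.0 -23.7 15.8 mean [ 0.5756 -0.0237  0.0332]
shift [ -68.6 -283.8  -22.8] turn 7.2 q [-0.23  0.34  0.24  1.8  -0.09  1.02  1.47] tyang 81.2
```

The cell is seated: upright, top at 34 mm, within 1 mm of the pocket centre. Now I'll look over the bar.

Call:
jog_arm --targets '[[[0.1,-20,-35,-10,2],[0.1,-35,-75,-23,4],[0.1,-69,-115,-23,7],[0.1,-69,-155,-23,7],[0.1,-69,-195,-23,7],[0.1,-69,-235,-23,7],[0.1,-69,-270,-23,7],[0.1,-69,-284,-23,7],[0.1,-69,-284,-23,7],[0.1,-69,-284,-23,7],[0.1,-69,-284,-23,7],[0.1,-69,-284,-23,7]]]'

```text
t: 14.77
tool_pos: [0.6016, -0.3125, 0.1993]
tool_rot: [0.135, 0.991, 0.001, -0.001]
ft_force: [0.8, 0.8, 0.2]
opening: 0.0469
```

Run:
```python
from h import *
capture("side");s=state();c=calibration("wrist"); im,d=capture("wrist"); cv2.imwrite("pics/w6.png",im[:,:,::-1]);print(s["t"],s["tool_pos"],s["opening"])
P=cloud("wrist",d,c); ok=d>0
near=np.hypot(P[...,0]-.546,P[...,1]+.33)
Q=P[ok&(near<.14)&(P[...,2]<.05)&(P[...,2]>.036)]; print("bar",len(Q),np.median(Q[:,2]),cv2.minAreaRect((Q[:,:2]*1e3).astype(np.float32)))
for r in place_of("wrist","bar_mid"): print(round(r["score"],2),w("wrist",r["position"],c).round(4))
go([.546,-.33,.08],74)
```

```text
14.8167 [ 0.60164294 -0.31271891  0.1996511 ] 0.04702768941735005
bar 4580 0.04290938158659202 ((546.0042724609375, -330.1739501953125), (18.71588134765625, 190.678955078125), 73.91471862792969)
0.77 [ 0.5486 -0.326   0.0326]
shift [ 49.  -30.9 120.1] turn 0.4 q [ 0.18  0.5   0.34  1.52 -0.18  1.15  1.86] tyang 74.4
```

View pics/w6.png

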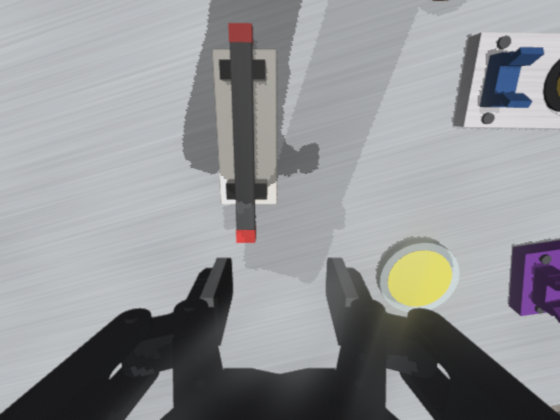

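The bar runs (241,30)–(246,240) in the picture, red ends and on the rest. The fit gives centre (0.5460, -0.3302), width axis 73.9°. I'll descend to grasp it.

Call:
jog_arm --targets '[[[0.0,30,-20,20,0.4],[0.0,49,-31,50,0.4],[0.0,49,-31,85,0.4],[0.0,49,-31,110,0.4],[0.0,49,-31,125,0.4],[0.0,49,-31,133,0.4],[0.0,49,-31,135,0.4],[0.0,49,-31,135,0.4],[0.0,49,-31,135,0.4]]]'

```text
t: 15.67
tool_pos: [0.5463, -0.3323, 0.0666]
tool_rot: [0.14, 0.99, -0.0, 0.001]
ft_force: [0.1, 0.6, -0.3]
opening: 0.0422
```

Run:
```python
from h import *
capture("side");s=state();print(s["t"],s["tool_pos"],s["ft_force"],s["opening"])
go([.546,-.3302,.047],73.9)
```

```text
15.7167 [ 0.54641042 -0.33241641  0.06684672] [ 0.01804279 -0.72383729  0.47791087] 0.042685390381936
shift [ 1.1  2.  19.8] turn -0.0 q [ 0.25  0.58  0.32  1.73 -0.23  0.86  1.95] tyang 73.9
```

Call:
jog_arm --targets '[[[0.0,1,2,8,0],[0.0,1,2,14,0],[0.0,1,2,18,0],[0.0,1,2,20,0],[0.0,1,2,20,0],[-0.4,1,2,20,0],[-1,1,2,20,0],[-1,1,2,20,0],[-1,1,2,20,0],[-1,1,2,20,0],[-1,1,2,20,0],[-1,1,2,20,0]]]'

```text
t: 16.72
tool_pos: [0.545, -0.33, 0.0457]
tool_rot: [0.141, 0.99, -0.0, 0.0]
ft_force: [-0.9, -0.7, 3.7]
opening: 0.0164
```

Run:
```python
from h import *
capture("side");s=state();print(s["t"],s["tool_pos"],s["ft_force"],s["opening"])
go([.546,-.3302,.047],73.9);c=calibration("wrist"); im,d=capture("wrist")
P=cloud("wrist",d,c); ok=d>0
near=np.hypot(P[...,0]-.546,P[...,1]+.33)
Q=P[ok&(near<.14)&(P[...,2]<.05)&(P[...,2]>.036)]; print("bar",len(Q),np.median(Q[:,2]),cv2.minAreaRect((Q[:,:2]*1e3).astype(np.float32)))
```

```text
16.7667 [ 0.54503035 -0.33006097  0.04570905] [-0.79805977  0.41526033  2.6365142 ] 0.016273252717208437
shift [-1.   0.1 -1.3] turn -0.1 q [ 0.25  0.6   0.31  1.75 -0.24  0.83  1.96] tyang 73.8
bar 13027 0.0430253742571924 ((524.4378051757812, -325.6522216796875), (43.110618591308594, 146.81387329101562), 82.20594787597656)
```

Call:
jog_arm --targets '[[[-1,0,0,-5,0],[-1,0,0,-15,0],[-1,0,0,-35,0],[-1,0,0,-65,0],[-1,0,0,-100,0],[-1,0,0,-140,0],[-1,0,0,-150,0],[-1,0,0,-150,0],[-1,0,0,-150,0]]]'

```text
t: 17.57
tool_pos: [0.5444, -0.3291, 0.1947]
tool_rot: [0.14, 0.99, 0.0, -0.0]
ft_force: [-0.9, 0.3, -2.9]
opening: 0.0162
```

Run:
```python
from h import *
capture("side");s=state();print(s["t"],s["tool_pos"],s["ft_force"],s["opening"])
go([.577,-.024,.19],-16.4)
```

```text
17.6167 [ 0.54362371 -0.32853313  0.19318573] [ 0.15614032 -0.82462362 -4.19923635] 0.015998591217438966
shift [ 52.6 301.8   3.8] turn -89.7 q [ 0.21  0.44  0.36  1.64 -0.17  1.1   1.9 ] tyang 73.9
```

Call:
jog_arm --targets '[[[-1,2,10,0,4],[-1,6,32,0,11],[-1,11,60,0,18],[-1,16,90,0,25],[-1,21,120,0,32],[-1,26,150,0,39],[-1,31,180,0,46],[-1,36,210,0,53],[-1,41,240,0,60],[-1,47,270,0,67],[-1,51,292,0,74],[-1,53,302,0,80]]]'

```text
t: 18.62
tool_pos: [0.5764, -0.0193, 0.192]
tool_rot: [0.744, 0.668, -0.002, -0.003]
ft_force: [0.1, -0.4, -2.9]
opening: 0.0165
```

Run:
```python
from h import *
s=state();print(s["t"],s["tool_pos"],s["ft_force"],s["opening"])
go([.577,-.024,.14],-16.4)
```

```text
18.6167 [ 0.57643495 -0.01928778  0.19195735] [ 0.05718719 -0.37577597 -2.93500611] 0.01651718737657995
shift [-4.7  1.4 51.9] turn 10.2 q [-0.48  0.36  0.56  1.79 -0.22  1.06  0.05] tyang -6.2
```

Call:
jog_arm --targets '[[[-1,0,0,5,5],[-1,0,0,20,10],[-1,0,0,40,10.2],[-1,0,0,60,10.2],[-1,0,0,75,10.2],[-1,0,0,80,10.2],[-1,0,0,80,10.2],[-1,0,0,80,10.2],[-1,0,0,80,10.2],[-1,0,0,80,10.2]]]'

```text
t: 19.45
tool_pos: [0.5787, -0.025, 0.1162]
tool_rot: [0.801, 0.599, 0.001, 0.0]
ft_force: [0.0, 0.1, -2.3]
opening: 0.0166
```

```bash
cat > m.py <<'E'
from h import *
capture("side");s=state();print(s["t"],s["tool_pos"],s["ft_force"],s["opening"])
go([.577,-.024,.0537],-16.4);c=calibration("wrist"); im,d=capture("wrist"); cv2.imwrite("pics/w7.png",im[:,:,::-1])
P=cloud("wrist",d,c); ok=d>0; top=s["tool_pos"][2]-.0457+.044
hsv=cv2.cvtColor(im,cv2.COLOR_RGB2HSV); red=((hsv[...,0]<8)|(hsv[...,0]>172))&(hsv[...,1]>120)
m=ok&red&(abs(P[...,2]-top)<.012)&(np.hypot(P[...,0]-.577,P[...,1]+.024)<.14)
n,L=cv2.connectedComponents(m.astype(np.uint8))
yh=np.array([np.cos(np.radians(73.63)),np.sin(np.radians(73.63))]); xh=np.array([yh[1],-yh[0]])
for i in range(1,n):
    Q=P[L==i]
    if len(Q)<30: continue
    e=Q[Q[:,2]>np.percentile(Q[:,2],90)-.003][:,:2]-[.577,-.024]
    print("red",len(Q),"holder x",(e@xh).min()*1e3,(e@xh).max()*1e3,"y",(e@yh).min()*1e3,(e@yh).max()*1e3,"ztop",np.percentile(Q[:,2],90))
E
python3 m.py
```

```text
19.5 [ 0.57871098 -0.02498739  0.11623746] [ 0.03675506  0.64817267 -3.4339315 ] 0.01631327984777494
shift [ 0.4 -2.  62.5] turn 0.0 q [-0.46  0.46  0.56  1.85 -0.3   0.91 -0.05] tyang -16.4
red 1682 holder x -7.7370707214805075 10.416839521507367 y 80.83822101469741 93.93590922191638 ztop 0.11477825823596881
```

View pics/w7.png

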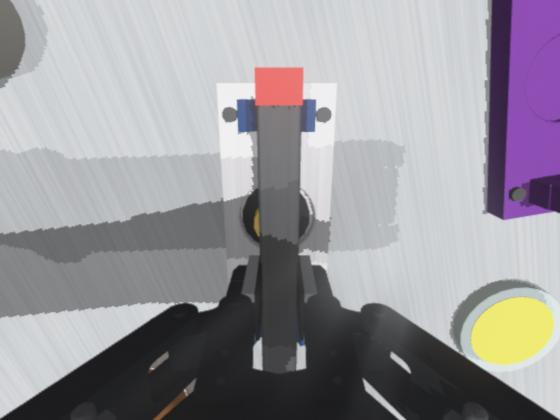

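The bar's red end at (279,85) is over the far notch and square. It needs about +1.2 mm along tool x and −1.6 mm along tool y. I'll lower to just above the notches.

Call:
jog_arm --targets '[[[-1,1.2,-1.6,10,0],[-1,1.2,-1.6,20,0],[-1,1.2,-1.6,29,0],[-1,1.2,-1.6,35,0],[-1,1.2,-1.6,38,0],[-1,1.2,-1.6,39,0],[-1,1.2,-1.6,39,0],[-1,1.2,-1.6,39,0],[-1,1.2,-1.6,39,0]]]'

```text
t: 20.3
tool_pos: [0.5773, -0.0234, 0.0767]
tool_rot: [0.801, 0.599, 0.0, 0.0]
ft_force: [0.2, -0.1, -2.3]
opening: 0.0161
```

```bash
python3 m.py
```

```text
20.35 [ 0.57722247 -0.02334823  0.07673101] [-0.23592364 -0.45190152 -2.11816577] 0.016525050358881545
shift [-0.7 -0.1 23. ] turn 0.0 q [-0.44  0.51  0.53  1.88 -0.34  0.84 -0.02] tyang -16.4
red 1655 holder x -9.596064030521024 8.528644244610831 y 81.98236279839621 94.78208952737016 ztop 0.07526683418124054
```

Centred to within about 0.5 mm. I'll lower it gently.

Call:
jog_arm --targets '[[[-1,0,0.3,4,0],[-1,0,0.3,8,0],[-1,0,0.3,12,0],[-1,0,0.3,15,0],[-1,0,0.3,18,0],[-1,0,0.3,20,0],[-1,0,0.3,21,0],[-1,0,0.3,22,0],[-1,0,0.3,22.5,0],[-1,0,0.3,22.5,0],[-1,0,0.3,22.5,0]]]'

```text
t: 21.32
tool_pos: [0.5772, -0.0234, 0.0539]
tool_rot: [0.801, 0.599, 0.0, 0.0]
ft_force: [0.0, -0.3, -2.9]
opening: 0.0164
```

```bash
python3 m.py
```

```text
21.3667 [ 0.577266   -0.02332474  0.05394931] [-0.04790365 -1.05259402 -2.11971213] 0.016309236559991645
shift [-0.7 -0.1  0.2] turn 0.0 q [-0.43  0.54  0.51  1.9  -0.36  0.79 -0.  ] tyang -16.4
red 1656 holder x -9.564298785990031 8.487587625511884 y 81.95560737275336 94.695736372384 ztop 0.05244652981723185
```

Call:
jog_arm --targets '[[[-1,0,0.2,0.5,0],[-1,0,0.2,1,0],[-1,0,0.2,1.5,0],[-1,0,0.2,1.5,0],[-1,0,0.2,1.5,0]]]'

```text
t: 21.83
tool_pos: [0.5774, -0.0234, 0.0536]
tool_rot: [0.801, 0.599, 0.0, -0.0]
ft_force: [-4.5, 0.5, 7.8]
opening: 0.0159
```

Contact came at the expected height (z 53.6 against 53.7). I'll release and retreat straight up.

Call:
jog_arm --targets '[[[-0.6,0,0,0.5,0],[-0.4,0,0,0,0],[-0.1,0,0,0,0],[-0.1,0,0,0,0],[-0.1,0,0,-2,0],[-0.1,0,0,-8,0],[-0.1,0,0,-25,0],[-0.1,0,0,-55,0],[-0.1,0,0,-90,0],[-0.1,0,0,-130,0],[-0.1,0,0,-160,0],[-0.1,0,0,-160,0]]]'

```text
t: 22.83
tool_pos: [0.5817, -0.0244, 0.2197]
tool_rot: [0.801, 0.599, 0.006, 0.004]
ft_force: [1.0, -0.4, 0.5]
opening: 0.0386
```

Call:
jog_arm --targets '[[[-0.1,-20,0,0,0],[-0.1,-55,0,0,0],[-0.1,-90,0,0,0],[-0.1,-90,0,0,0],[-0.1,-90,0,0,0],[-0.1,-90,0,0,0]]]'

```text
t: 23.33
tool_pos: [0.552, -0.1094, 0.2122]
tool_rot: [0.801, 0.599, 0.0, -0.0]
ft_force: [0.5, 0.2, 0.0]
opening: 0.0382
```

Run:
```python
from h import *
sd,_=capture("side"); s=state();print(s["t"],s["tool_pos"],s["ft_force"]);c=calibration("wrist"); im,d=capture("wrist"); 
o=np.zeros((420,800,3),np.uint8);o[:,:400]=im[:,80:480];k=pix("side",[.577,-.024,.03]).round().astype(int)
o[:,400:]=cv2.resize(sd[k[1]-63:k[1]+63,k[0]-60:k[0]+60],(400,420),interpolation=2);cv2.imwrite("pics/w8.png",o[:,:,::-1])
P=cloud("wrist",d,c);ok=d>0;near=np.hypot(P[...,0]-.577,P[...,1]+.024)
yh=np.array([np.cos(np.radians(73.63)),np.sin(np.radians(73.63))]);xh=np.array([yh[1],-yh[0]])
E=(P[...,:2]-[.577,-.024]);X=E@xh*1e3;Y=E@yh*1e3
m=ok&(abs(X)<10.5)&(abs(Y)<100)&(abs(P[...,2]-.051)<.003)
Q=P[m];print("bar top z by y:",[(y,round(np.median(P[m&(abs(Y-y)<8)][:,2]),4)) for y in (-85,-40,0,40,85) if (m&(abs(Y-y)<8)).sum()>5],"X",X[m].min(),X[m].max(),"Y",Y[m].min(),Y[m].max(),cv2.minAreaRect((Q[:,:2]*1e3).astype(np.float32)))
for n in ["jar","wash_bottle","petri_dish","amber_bottle"]:
    for r in place_of("side",n)[:1]: print(n,round(r["score"],2),w("side",r["position"]).round(3))
```

```text
23.3833 [ 0.5522591  -0.10852031  0.21210716] [0.1496524  0.04405972 0.17460512]
bar top z by y: [(-85, np.float64(0.0512)), (-40, np.float64(0.0509)), (0, np.float64(0.051)), (40, np.float64(0.051))] X -9.652167614407134 10.250371379860457 Y -95.2184575532401 73.87868433778158 ((574.3795166015625, -34.34300994873047), (169.10519409179688, 19.890079498291016), 73.5457992553711)
wash_bottle 0.87 [ 0.416  0.155 -0.001]
petri_dish 0.58 [ 0.746 -0.188 -0.002]
amber_bottle 0.65 [ 0.449 -0.121 -0.   ]
```

View pics/w8.png

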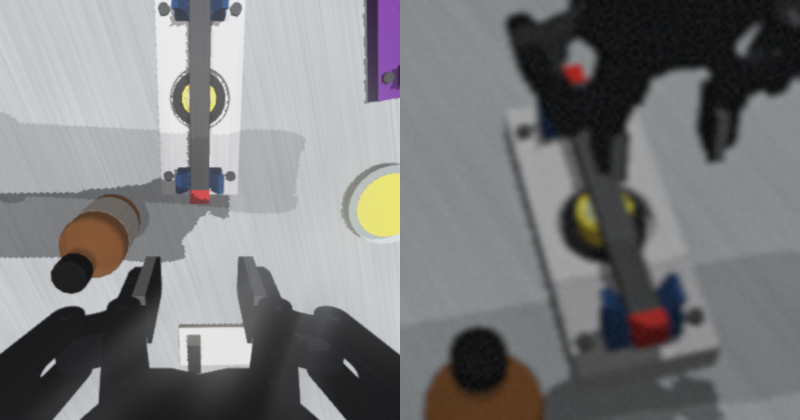

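The bar lies in both notches with its top level at 52 mm (51 measured plus the 1 mm bias). Its near end is at y −95 and it is centred over the seated cell. The gripper is clear and the bottles are standing, so I'll hand in.

```bash
python3 -c "
from cell import *
print(close_job())"
```

```text
the job is handed in; nothing more can be done
None
```

The job is done and handed in at about 24 s on the robot's clock, out of the 67 s allowed. The sample cell is seated in the pocket of the aluminium holder and the retaining bar lies in both notches over it.

- **Cell:** I took the smaller cell from the rack, levelled it on open bench, regrasped it upright and lowered it into the pocket. After release it was flange down and window up, with 0.4° tilt. Its top was at 34 mm, after allowing for a 1 mm depth bias, and it stood about 1 mm from the pocket centre.
- **Bar:** I lowered it until it touched at the expected height (about 8 N), then released it. Its top measured level at 52 mm from y −85 to +40, with the same bias allowed for. Its near end was at y −95 (nominal −95), and it was about 0.3 mm off the centre line.
- **Not measured at the end:** The bar's far end was out of the last wrist picture, and the gripper partly covered it in the side view.
- **Bottles, jar and dish:** In the last look the wash bottle and Petri dish were where they started, within about 5 mm. The amber bottle was upright. The network did not report the jar then, but the arm never went near it.
- **Forces:** The highest I read at the wrist was about 20 N.

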